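Take the biscuit tins off the pile and onto their scales

TASK

Take the pile apart from the top down, putting each piece in its place before you lift the next: first the metal funnel, upside down as it is, over the cone of the blue drying post until it sits flat on the foot, then the green, the yellow and the red tin, each set gently in the middle of the scale pan of its own colour. Keep the tins upright, do not drop them, do not press or bang on the scales, leave the two dishes of biscuits where they are, and let go of everything at the end.

Things in the scene. Friction and masses are not known exactly. Their poses are not given: they have to be found in the camera images.
- funnel_c (a point): Small bare-metal funnel standing upside down (wide open mouth down, narrow spout up) on top of the pile; 66 mm tall, loose, 60 g. Mouth 38 mm outside diameter at the bottom, tapering to 18 mm at 34 mm up; above that a straight round spout of 18 mm diameter up to 66 mm, to be gripped. Wall 2.5 mm, hollow right through. This point: on its axis, half-way up (33 mm above the mouth's edge, just below the straight spout). z points up along the axis.
- post_seat (a point): Blue plastic drying post for the funnel, fixed: round foot of 72 mm diameter and 8 mm high, with a blunt cone in the middle that is 29 mm wide at the foot, 11 mm wide 30.5 mm up and ends 33 mm above the foot. The funnel goes over the cone, mouth down, 2 mm free all round, until its mouth's edge stands flat on the foot (funnel_c is then 33 mm above this point). This point: on the cone's axis at the height of the foot's flat top. z up.
- tin_green_c (a point): Closed round green biscuit tin, flat lid of the same colour, 48 mm diameter and 44 mm tall, loose, about 85 g; at the start the uppermost tin of the pile, with the funnel standing on it. This point: its centre, half-way up (22 mm above its underside). z points up. The three tins are piled centre over centre (within 2 mm).
- tin_yellow_c (a point): Closed round yellow biscuit tin, flat lid of the same colour, 58 mm diameter and 44 mm tall, loose, about 110 g; at the start the middle tin of the pile. This point: its centre, half-way up (22 mm above its underside). z points up. The three tins are piled centre over centre (within 2 mm).
- tin_red_c (a point): Closed round red biscuit tin, flat lid of the same colour, 68 mm diameter and 44 mm tall, loose, about 140 g; at the start the lowest tin of the pile, standing on the table. This point: its centre, half-way up (22 mm above its underside). z points up. The three tins are piled centre over centre (within 2 mm).
- pan_red (a point): White portion scale with a red square-cornered pan, fixed to the table. Pan 100 mm (x) by 110 mm (y), its top 28 mm above the table; white body 155 mm (x) by 130 mm (y) by 22 mm high, reaching 95.5 mm from the pan's centre towards the little display (-x) and 59.5 mm the other way. This point: centre of the pan's top face. x points away from the display, z up.
- pan_yellow (a point): White portion scale with a yellow square-cornered pan, fixed to the table. Pan 100 mm (x) by 110 mm (y), its top 28 mm above the table; white body 155 mm (x) by 130 mm (y) by 22 mm high, reaching 95.5 mm from the pan's centre towards the little display (-x) and 59.5 mm the other way. This point: centre of the pan's top face. x points away from the display, z up.
- pan_green (a point): White portion scale with a green square-cornered pan, fixed to the table. Pan 100 mm (x) by 110 mm (y), its top 28 mm above the table; white body 155 mm (x) by 130 mm (y) by 22 mm high, reaching 95.5 mm from the pan's centre towards the little display (-x) and 59.5 mm the other way. This point: centre of the pan's top face. x points away from the display, z up.
- dish_gold: Small round steel dish with a few golden heart biscuits in it, 84 mm diameter, 30 mm high with the biscuits, loose. A bystander: not to be moved. Origin: centre of its underside.
- dish_choc: Small round steel dish with a few chocolate heart biscuits in it, 84 mm diameter, 30 mm high with the biscuits, loose. A bystander: not to be moved. Origin: centre of its underside.
There are look-alikes about, which are no part of the job. What is shaped like the part that bears pan_yellow but black or purple is not meant.

How it is judged (in metres and radians):
On the way, in this order (a step that is already met when the one before it is completed fails the run):
1. the funnel sits home over the drying post (horizontal distance between funnel_c and post_seat below 0.006 m and z of funnel_c in the frame of post_seat between 0.028 and 0.037 m and angle between funnel_c's own z axis and vertical below 0.1 rad), for 0.2 s.
2. the green tin stands in the middle of the green pan (horizontal distance between tin_green_c and pan_green below 0.015 m and z of tin_green_c in the frame of pan_green between 0.016 and 0.027 m and angle between tin_green_c's own z axis and vertical below 0.1 rad), for 0.2 s.
3. the yellow tin stands in the middle of the yellow pan (horizontal distance between tin_yellow_c and pan_yellow below 0.015 m and z of tin_yellow_c in the frame of pan_yellow between 0.016 and 0.027 m and angle between tin_yellow_c's own z axis and vertical below 0.1 rad), for 0.2 s.
4. the red tin stands in the middle of the red pan (horizontal distance between tin_red_c and pan_red below 0.015 m and z of tin_red_c in the frame of pan_red between 0.016 and 0.027 m and angle between tin_red_c's own z axis and vertical below 0.1 rad), for 0.2 s.
At the end, for the whole second after the job is handed in: Funnel mouth down over the cone, within 6 mm of the post's axis and 4 mm of the foot; each tin on the pan of its own colour, centre within 15 mm of the pan's centre; all upright within 0.1 rad, at rest and released (all of step 1 and all of step 2 and all of step 3 and all of step 4 and linear speed of each of tin_green, tin_yellow, tin_red, funnel below 0.02 m/s); the robot touches nothing.
It fails at once if a tin is dropped (falls free, faster than 0.6 m/s) ((contact force between the fingers and tin_green below 0.05 N and linear speed of tin_green above 0.6 m/s) or (contact force between the fingers and tin_yellow below 0.05 N and linear speed of tin_yellow above 0.6 m/s) or (contact force between the fingers and tin_red below 0.05 N and linear speed of tin_red above 0.6 m/s)).
It fails at once if a tin is tipped by more than 0.6 rad (angle between any of tin_green_c, tin_yellow_c, tin_red_c's own z axis and vertical above 0.6 rad).
It fails at once if a dish of biscuits is shifted by more than 25 mm (distance of any of dish_gold, dish_choc from where it was at the start of the episode above 0.025 m).
It fails at once if a scale is pressed or struck with more than 45 N (contact force between any of scale_green, scale_yellow, scale_red and anything else above 45 N).
It also fails if it takes over 104 s, if anything falls off the work surface, if the arm or the gripper's body presses on something with over 40 N, if the wrist force passes 120 N, or if a joint passes its speed limit or range.

ROBOT

A 6-joint arm with a two-finger parallel gripper is mounted at the origin on the work surface. World frame = base frame: x ahead of the robot, y to its left, z up, the work surface at z = 0. Lengths are in mm, angles in rad, forces in N, time in s.
With the tool pointing down it reaches from about 250 to 775 mm from the base axis. Payload 4 kg.
Tool frame: the origin (TCP) lies at the centre of the arm's flange, where the gripper is bolted on; the fingertips stand 199 mm ahead of it and the grasp point (between the pads) lies 180 mm ahead of it; z points along the fingers, y is the line along which they close (so a half turn about z gives the same grasp; the last joint's range is limited). The gripper opens to 94 mm and grips with 3 to 60 N. Pads are 16 mm wide; open, the fingers measure 119 mm over their backs; the gripper's body (75 mm by 177 mm) begins 78 mm behind the grasp point.
Start: joints at [-1.386, 0.087, 1.371, -0, 1.684, -0.103], TCP at [156.108, -527.381, 404.706] pointing down, gripper open.
Joint ranges: [-3.1, 3.1], [-0.76, 2.03], [0.27, 2.55], [-1.08, 4.22], [0.17, 2.65], [-2.57, 2.57]. Speed limits (rad/s): [2.79, 2.79, 3.14, 3.14, 3.14, 3.14].

INTERFACE

Orientations are given as [roll, pitch, yaw] about the fixed x, y, z axes, in that order (R = Rz(yaw) Ry(pitch) Rx(roll)).
In Python, from cell import robot gives the robot as it stands.
- The arm moves only by the tool send_rows, never from a script. Its argument "increments" is a list of rows, each a list of 2 entries, a list of its own where there are three numbers: the shift along the tool's x, y, z in mm, then the turn about the tool's z in degrees. A call has 1 to 20 rows; each row shifts and turns the commanded pose from where the row before left it, along the tool's axes as they then stand; what a row does not reach is not made up. A row lasts 1/10 s, in which the tool goes at most 50 mm and 8.59 degrees, less where a joint would pass 70% of its speed; a pose out of reach is approached as far as the arm can. A call is refused whole if a number of a shift passes 50 or a number of a turn 8.59, either way. A call with a gripper value outside its range is refused whole. "grip" is the gripper command: -1 is shut, 1 is fully open, values between are in proportion, set as the call begins (left out, the last holds). The fingers move at their own pace and stop on an object; "force" is the grip in N (left out, the last holds). Time passes only in rows, so rows that do not move let the fingers close. It gives the time, the measured TCP pose, the force, the opening and the grip force at its end, in the units of the state.
- robot.sense(): the state, without advancing time (a new reading comes with each control period).
- robot.snapshot(name): name is "scene" or "top"; returns a dict with "img" (480x640x3 uint8, red, green, blue), "depth" (480x640 float32, mm along the optical axis (not along the pixel's ray), 0 where there is no reading), "fx", "fy", "cx", "cy" (pixels), "extrinsics" (4x4, takes a point from camera to world coordinates). Camera axes: x right, y down, z forward; pixel columns grow to the right and rows downward; lengths in mm; the calibration is good to about 2 mm. A picture is of the moment at which its call begins.
- robot.close_job(): hands the job in; it is judged then, once.
The state is a dict: "time_s": time; "joints": joint angles; "joint_vel": joint speeds; "joint_torque": joint torques, N m; "tcp_pos": TCP position; "eef_rot": TCP orientation; "ft_force": force on the tool from outside, world axes, zero at the start; "torque": the same for the moment, N m; "finger_gap": opening from 0.0 (shut) to 1.0 (fully open); "grasp_force": force on a finger pad.
Only numpy, scipy, OpenCV 4.12 (cv2) and the standard library are available. Lean on these libraries where they do the work, as an engineer would, in place of code of your own. Each camera call takes 0.05 s, during which the arm holds its last target. There are 200 camera calls.

## Working session

There is one attempt and no reset: what is moved stays moved. The work goes in short steps, Python scripts to look and compute and a tool call to move; the robot and the scene stay as the last step left them, time stands still between calls to the robot, and variables do not carry over. Pictures are saved under pics/ and viewed, at most 14 in all, crops included, and the job is handed in when it is done.

Besides the shell and the picture viewer there is one more tool, called after ">>>" by a JSON object that holds its "method" and its "body". send_rows: Moves the arm, as the interface text tells. Its arguments: {"type":"object","properties":{"increments":{"type":"array"},"grip":{"type":"number"},"force":{"type":"number"}},"required":["increments"]}

```bash
ls; mkdir -p pics; python3 - <<'E'
from cell import robot
import cv2,numpy as np,pickle
d={}
for n in("scene","top"):
    s=robot.snapshot(n);d[n]=s;cv2.imwrite(f"pics/{n}0.png",s["img"][:,:,::-1])
    print(n,s["fx"],s["cx"],s["cy"],np.round(s["extrinsics"],3).tolist())
pickle.dump(d,open("d0.pkl","wb"))
print(robot.sense())
E
```

```text
pics
scene 572.3109273733421 319.05694646346177 230.176784356863 [[-0.47, 0.485, -0.737, 1291.981], [0.883, 0.257, -0.393, 457.571], [-0.001, -0.836, -0.549, 758.964], [0.0, 0.0, 0.0, 1.0]]
top 494.9467723859936 322.7327213842561 238.50711132356963 [[0.004, -0.996, 0.092, 357.32], [-1.0, -0.005, -0.006, 16.133], [0.006, -0.092, -0.996, 1173.761], [0.0, 0.0, 0.0, 1.0]]
{'time_s': 0.1, 'joints': array([-1.38606881e+00,  8.78328507e-02,  1.37207325e+00, -3.81169640e-05,
        1.68354852e+00, -1.03090509e-01]), 'joint_vel': array([ 0.00012805, -0.00185313, -0.0036634 ,  0.00186441, -0.00061393,
       -0.0010362 ]), 'joint_torque': array([ 1.34020214e-03, -3.41254628e+01, -3.03301156e+01,  7.20328954e-02,
        3.04137950e-02, -9.02491138e-05]), 'tcp_pos': array([ 156.0996432 , -527.27702276,  403.66236506]), 'eef_rot': array([-3.13973667e+00, -1.53929358e-04,  2.87813626e-01]), 'ft_force': array([-0.68929745, -0.04387206, -0.05717431]), 'torque': array([-0.02617516,  0.03022071,  0.01292823]), 'grasp_force': 0.0, 'finger_gap': 1.0029275199348966}
```

View pics/scene0.png

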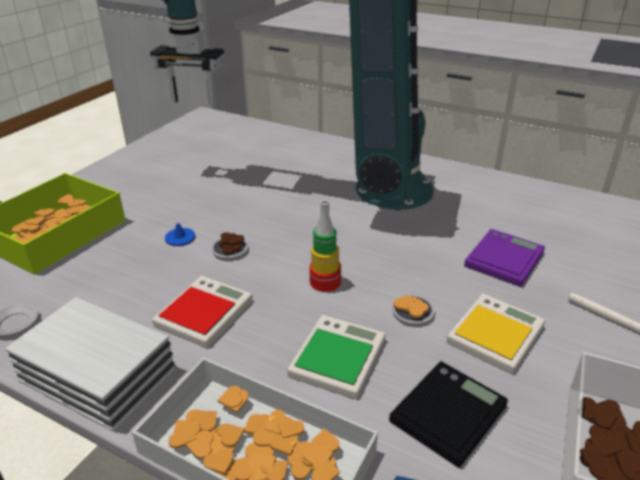

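View pics/top0.png

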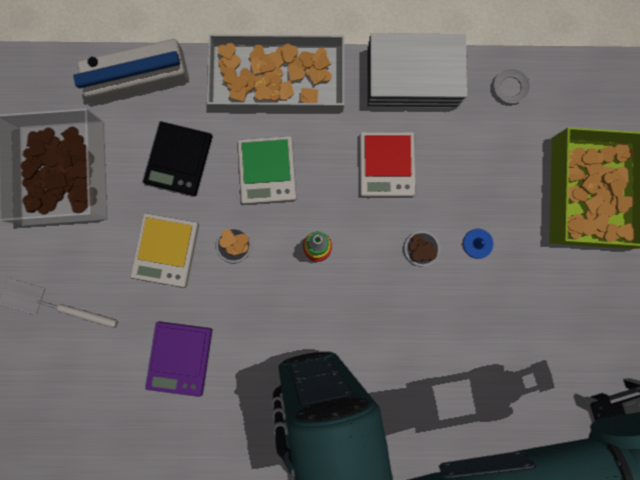

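The scene view shows the pile at (325,250), the post at (180,235) and the dishes at (230,246) and (413,308). In the top view the pile is at (317,243), the post at (478,243), the dishes at (234,244) and (421,249), and the pans at red (388,156), yellow (166,241) and green (266,161).

```bash
cat > h.py <<'E'
import numpy as np,cv2
def ray(s,px,z):
    E=s["extrinsics"];d=E[:3,:3]@[(px[0]-s["cx"])/s["fx"],(px[1]-s["cy"])/s["fy"],1]
    return E[:3,3]+d*(z-E[2,3])/d[2]
def cloud(s):
    v,u=np.mgrid[:480,:640];D=s["depth"]
    P=np.stack([(u-s["cx"])/s["fx"]*D,(v-s["cy"])/s["fy"]*D,D],-1)
    return P@s["extrinsics"][:3,:3].T+s["extrinsics"][:3,3]
RNG={"red":[(0,6),(174,180)],"green":[(55,80)],"yellow":[(20,28)],"blue":[(105,122)]}
def mask(s,c):
    h=cv2.cvtColor(s["img"],cv2.COLOR_RGB2HSV)
    return sum(cv2.inRange(h,(a,150,60),(b,255,255)) for a,b in RNG[c])
def blobs(m,amin=40):
    n,l,st,c=cv2.connectedComponentsWithStats(m)
    return [(l==i,st[i],c[i]) for i in range(1,n) if st[i][4]>=amin]
E
python3 - <<'E'
import pickle,numpy as np,cv2
from h import *
d=pickle.load(open("d0.pkl","rb"))
for n,s in d.items():
    C=cloud(s);print(n)
    for c in RNG:
        for m,st,ce in blobs(mask(s,c),80):
            p=C[m&(s["depth"]>0)];r=cv2.minAreaRect(np.argwhere(m)[:,::-1].astype(np.float32))
            print(c,st[4],np.round(ce,1),"rect",np.round(r[0],1),np.round(r[1],1),round(r[2],1),"ray28",ray(s,ce,28)[:2].round(1),"med",np.median(p,0).round(1),"lo/hi",np.percentile(p,2,0).round(),np.percentile(p,98,0).round())
    # pile points
    for z0,z1 in((28,43),(46,85),(90,130),(134,163),(168,215)):
        k=(abs(C[...,0]-350)<90)&(abs(C[...,1]-27)<60)&(C[...,2]>z0)&(C[...,2]<z1)
        if k.any(): print(z0,k.sum(),C[k].min(0).round(1),C[k].max(0).round(1),C[k].mean(0).round(1))
    m=C.reshape(-1,3)
    for nm,q in(("gold",(350,200)),("choc",(350,-200)),("post",(350,-310))):
        k=(np.hypot(m[:,0]-q[0],m[:,1]-q[1])<75)&(m[:,2]>6)&(m[:,2]<60)
        if k.any(): print(nm,k.sum(),m[k].min(0).round(),m[k].max(0).round())
    for px in((317,240),(478,243),(320,232)): print(px,C[px[1],px[0]].round(1))
E
```

```text
scene
red 448 [325.  280.7] rect [324.6 278.6] [30.9 23.2] 3.9 ray28 [471.7  34. ] med [472.1  35.   24.5] lo/hi [446.   0.   5.] [479.  54.  44.]
red 1873 [196.8 309.9] rect [196.4 309.2] [64.1 39.7] 21.8 ray28 [ 666.6 -141.7] med [ 665.6 -142.5   26.5] lo/hi [ 617. -196.   24.] [710. -93.  29.]
green 172 [324.5 247.3] rect [324.5 247. ] [10. 19.] 90.0 ray28 [366.3 -22.1] med [464.7  29.4 104.3] lo/hi [450.   8.  94.] [470.  42. 115.]
green 2377 [334.2 356. ] rect [333.3 355.2] [64.9 41.4] 17.8 ray28 [650.8 145.4] med [650.2 145.   26.7] lo/hi [602.  94.  24.] [694. 194.  29.]
yellow 352 [ 48.8 218.3] rect [ 47.8 216.8] [24.2 81.4] 61.2 ray28 [ 569.2 -663.3] med [ 554.3 -689.3   19.9] lo/hi [ 449. -740.   -0.] [ 667. -551.   78.]
yellow 437 [324.9 262. ] rect [324.5 260.5] [23. 25.] 90.0 ray28 [414.7   4.1] med [467.7  32.4  69.5] lo/hi [445.   3.  48.] [475.  48.  88.]
yellow 2162 [493.8 331.3] rect [493.1 330.4] [66.6 36.6] 25.0 ray28 [458.7 375.8] med [457.6 375.9  26.9] lo/hi [407. 322.  24.] [504. 427.  30.]
blue 391 [179.6 236. ] rect [179.8 236.3] [21.2 24.7] 45.0 ray28 [ 482
[... 1352 characters left out ...]
] rect [477.8 243.2] [28.3 27.6] 45.0 ray28 [ 454.2 -351.5] med [ 456.  -356.4    8.3] lo/hi [ 426. -389.    4.] [ 487. -326.   38.]
28 27 [412.7  -5.1  29.4] [437.7  54.5  42.8] [421.9  24.8  40.7]
46 40 [412.4  -7.3  46.4] [439.5  54.3  85. ] [422.5  24.4  60.7]
90 38 [421.3  -4.2  90.1] [436.8  46.2 129.6] [427.2  21.6 106.5]
134 75 [424.9   3.  134.1] [439.8  40.9 161.4] [434.3  21.4 145.3]
168 12 [437.1  15.7 168.9] [440.   25.8 197.9] [438.6  21.2 185.8]
gold 119 [285. 152.   6.] [425. 262.  19.]
choc 180 [ 278. -257.    6.] [ 425. -137.   36.]
post 10 [ 324. -347.    6.] [ 406. -255.    8.]
(317, 240) [450.4  22.  134.4]
(478, 243) [ 454.4 -351.2   31. ]
(320, 232) [467.5  15.8 132.7]
```

```bash
python3 - <<'E'
import pickle,cv2,numpy as np
d=pickle.load(open("d0.pkl","rb"))
a=d["top"]["img"][210:280,282:352];b=d["top"]["img"][208:278,443:513];c=d["scene"]["img"][195:300,275:380];e=d["scene"]["img"][210:260,150:200]
f=lambda x,n:cv2.resize(x[:,:,::-1],(n,n),interpolation=cv2.INTER_CUBIC)
o=np.vstack([np.hstack([f(a,280),f(b,280)]),np.hstack([f(c,280),f(e,280)])])
cv2.imwrite("pics/crop1.png",o)
E
```

```text
(no output)
```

View pics/crop1.png

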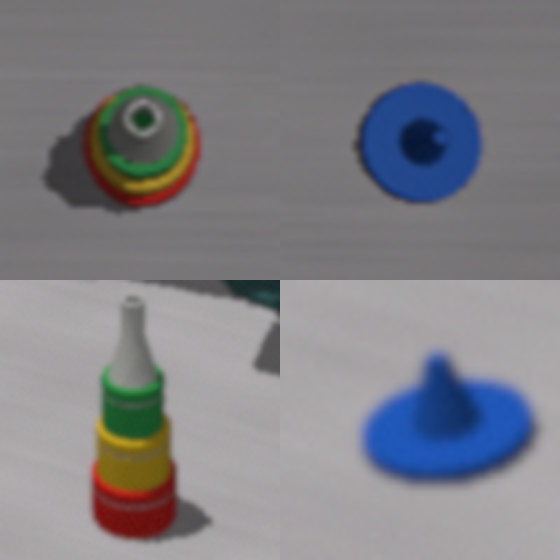

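The crops show the spout opening at about top (317.4,238.9) and scene (324.9,202.9). The post foot is centred at top (477.8,243.2) and scene (180.2,236.1), with nothing close beside either.

```bash
python3 - <<'E'
import pickle
from h import *
d=pickle.load(open("d0.pkl","rb"));t,s=d["top"],d["scene"]
print("spout",ray(t,(317.4,238.9),198).round(1),ray(s,(324.9,202.9),198).round(1))
print("post",ray(t,(477.8,243.2),8).round(1),ray(s,(180.0,236.0),8).round(1))
C=cloud(t);
# table height by plane; tip of cone by depth
k=(abs(C[...,0]-455)<25)&(abs(C[...,1]+352)<25)&(C[...,2]>25);print("cone tip pts",C[k].mean(0).round(1),k.sum())
k=(abs(C[...,0]-450)<60)&(abs(C[...,1]-25)<60)&(C[...,2]>185);print("spout pts",C[k].mean(0).round(1),k.sum())
for n,x in d.items():
  c=cloud(x);k=(abs(c[...,0]-540)<20)&(abs(c[...,1]+20)<60);print(n,"table z",np.median(c[k][:,2]).round(1))
# green lid circle
m=mask(t,"green");m2=m.copy();m2[:,:290]=0
E
```

```text
spout [446.9  20.9 198. ] [449.6  21.4 198. ]
post [ 455.9 -358.1    8. ] [ 459.5 -356.9    8. ]
cone tip pts [ 455.8 -356.    34.5] 49
spout pts [446.8  21.6 197.4] 37
scene table z -1.4
top table z 0.3
```

>>> {"method": "send_rows", "body": {"increments": [[[0,0,-3],1],[[0,0,-6],2],[[0,0,-6],3],[[0,0,-6],3],[[0,0,-6],3],[[0,0,-6],2.5],[[0,0,-5],1.5],[[0,0,-2],0.49],[[0,0,0],0]], "grip": 1}}

```text
time_s: 1.0
tcp_pos: [156.1, -527.4, 445.0]
eef_rot: [3.141, -0.0, 0.0]
ft_force: [-0.1, -0.2, -0.1]
finger_gap: 1.0
grasp_force: 0.0
```

>>> {"method": "send_rows", "body": {"increments": [[[6,-11,0],0],[[11,-21,0],0],[[17,-32,0],0],[[22,-42,0],0],[[22,-42,0],0],[[22,-42,0],0],[[22,-42,0],0],[[22,-42,0],0],[[22,-42,0],0],[[22,-42,0],0],[[22,-42,0],0],[[22,-42,0],0],[[22,-42,0],0],[[22,-42,0],0],[[17,-32,0],0],[[11,-21,0],0],[[7,-11,0],0],[[1,0,0],0],[[0,0,0],0]]}}

```text
time_s: 2.9
tcp_pos: [467.8, 62.2, 444.5]
eef_rot: [3.141, 0.001, -0.0]
ft_force: [0.2, 0.4, 0.8]
finger_gap: 0.998
grasp_force: 0.0
```

>>> {"method": "send_rows", "body": {"increments": [[[-5,10,0],0],[[-10,21,0],0],[[-5,10,0],0],[[0,0,0],0],[[0,0,0],0]]}}

```text
time_s: 3.4
tcp_pos: [447.8, 20.9, 444.9]
eef_rot: [-3.141, -0.001, -0.002]
ft_force: [0.6, 0.2, -0.1]
finger_gap: 1.002
grasp_force: 0.0
```

```bash
python3 - <<'E'
from cell import robot
import cv2,numpy as np
s=robot.snapshot("scene")
a=robot.snapshot("top")
f=lambda x:cv2.resize(x[:,:,::-1],(400,400),interpolation=cv2.INTER_CUBIC)
cv2.imwrite("pics/p1.png",np.hstack([f(s["img"][140:300,245:405]),f(a["img"][160:320,240:400])]))
E
```

```text
(no output)
```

View pics/p1.png

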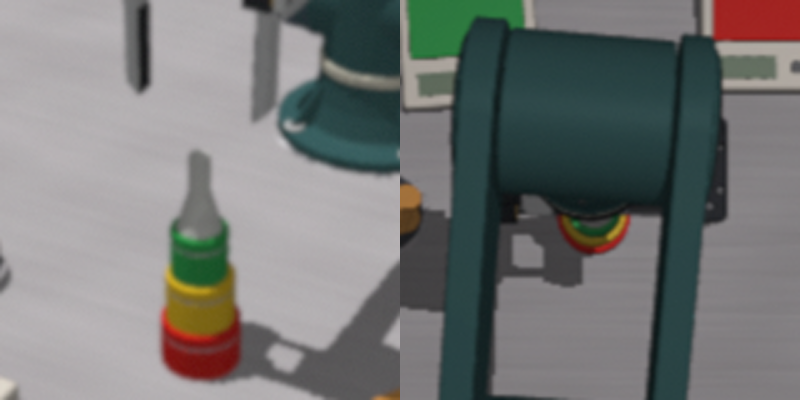

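In the scene crop the finger tips (crop x 138 and 263) straddle the spout (x 199) evenly. The top view is blocked by the arm. I'll descend and grip.

>>> {"method": "send_rows", "body": {"increments": [[[0,0,5],0],[[0,0,10],0],[[0,0,15],0],[[0,0,15],0],[[0,0,15],0],[[0,0,12],0],[[0,0,7],0],[[0,0,3],0],[[0,0,0],0],[[0,0,0],0]]}}

```text
time_s: 4.5
tcp_pos: [448.3, 21.6, 363.3]
eef_rot: [3.141, -0.001, -0.0]
ft_force: [0.3, -0.1, 0.1]
finger_gap: 1.001
grasp_force: 0.0
```

>>> {"method": "send_rows", "body": {"increments": [[[0,0,0],0],[[0,0,0],0],[[0,0,0],0],[[0,0,0],0],[[0,0,0],0],[[0,0,0],0],[[0,0,0],0],[[0,0,0],0],[[0,0,0],0],[[0,0,0],0],[[0,0,0],0],[[0,0,0],0]], "grip": -1, "force": 12}}

```text
time_s: 5.7
tcp_pos: [448.1, 21.6, 362.5]
eef_rot: [-3.142, 0.0, -0.0]
ft_force: [-0.2, -0.1, 0.3]
finger_gap: 0.191
grasp_force: 11.3
```

>>> {"method": "send_rows", "body": {"increments": [[[0,0,-3],0],[[0,0,-8],0],[[0,0,-12],0],[[0,0,-12],0],[[0,0,-5],0],[[0,0,0],0]]}}

```text
time_s: 6.3
tcp_pos: [448.3, 21.6, 404.4]
eef_rot: [3.141, -0.003, -0.0]
ft_force: [-0.1, -1.2, -1.1]
finger_gap: 0.192
grasp_force: 11.3
```

>>> {"method": "send_rows", "body": {"increments": [[[0.5,8,0],0],[[0.5,16,0],0],[[0.5,24,0],0],[[1,30,0],0],[[1,30,0],0],[[1,30,0],0],[[1,30,0],0],[[1,30,0],0],[[1,30,0],0],[[1,30,0],0],[[1,30,0],0],[[0,30,0],0],[[0,25,0],0],[[0,18,0],0],[[0,12,0],0],[[0,6,0],0],[[0,0,0],0],[[0,0,0],0]]}}

```text
time_s: 8.1
tcp_pos: [457.8, -356.7, 402.8]
eef_rot: [-3.141, -0.0, 0.001]
ft_force: [-0.4, 0.7, -1.0]
finger_gap: 0.191
grasp_force: 11.3
```

>>> {"method": "send_rows", "body": {"increments": [[[0,0,5],0],[[0,0,12],0],[[0,0,18],0],[[0,0,20],0],[[0,0,20],0],[[0,0,18],0],[[0,0,12],0],[[0,0,8],0],[[0,0,3],0],[[0,0,0],0],[[0,0,0],0]]}}

```text
time_s: 9.2
tcp_pos: [457.8, -357.6, 287.7]
eef_rot: [3.14, -0.001, 0.0]
ft_force: [0.6, -0.3, -0.0]
finger_gap: 0.19
grasp_force: 11.3
```

```bash
python3 - <<'E'
from cell import robot
import cv2,numpy as np
s=robot.snapshot("scene")
a=robot.snapshot("top")
f=lambda x:cv2.resize(x[:,:,::-1],(400,400),interpolation=cv2.INTER_CUBIC)
cv2.imwrite("pics/p2.png",np.hstack([f(s["img"][170:250,140:220]),f(a["img"][195:275,440:520])]))
print(robot.sense()["tcp_pos"])
E
```

```text
[ 457.8287662  -357.58583479  287.79182751]
```

View pics/p2.png

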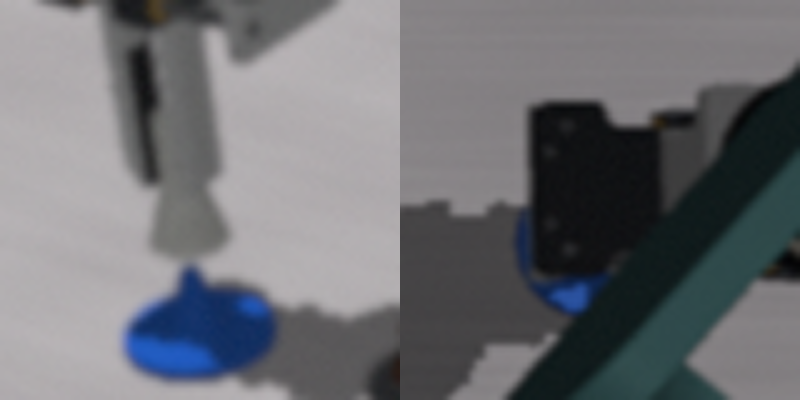

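The mouth hangs just above the cone: mouth centre crop (190,238), cone tip (191,268), foot centre (200,332). I'll check these with rays.

```bash
python3 - <<'E'
import pickle
from h import *
s=pickle.load(open("d0.pkl","rb"))["scene"]
f=lambda x,y:(139.6+x/5,169.6+y/5)
for n,q,z in(("mouth",(190,238),57.3),("tip",(191,268),41),("foot",(200,331),8)):print(n,ray(s,f(*q),z).round(1))
E=np.linalg.inv(s["extrinsics"])
for p in((457.8,-357.6,57.3),(457.8,-357.6,41),(457.8,-357.6,8)):
    c=E[:3,:3]@p+E[:3,3];u=s["fx"]*c[0]/c[2]+s["cx"];v=s["fy"]*c[1]/c[2]+s["cy"];print((u-139.6)*5,(v-169.6)*5)
E
```

```text
mouth [ 455.4 -358.9   57.3]
tip [ 456.4 -360.3   41. ]
foot [ 459.3 -358.3    8. ]
188.80587671154743 241.18133270061463
193.60964032661386 270.90137261955294
203.13963436446656 329.8617682443295
```

>>> {"method": "send_rows", "body": {"increments": [[[0,0,3],0],[[0,0,6],0],[[0,0,8],0],[[0,0,8],0],[[0,0,5],0],[[0,0,3],0],[[0,0,3],0],[[0,0,3],0],[[0,0,2],0],[[0,0,0],0],[[0,0,0],0]]}}

```text
time_s: 10.4
tcp_pos: [457.7, -357.4, 245.8]
eef_rot: [3.141, -0.0, 0.0]
ft_force: [-0.2, -0.4, -0.3]
finger_gap: 0.191
grasp_force: 11.3
```

>>> {"method": "send_rows", "body": {"increments": [[[0,0,1],0],[[0,0,1],0],[[0,0,1],0],[[0,0,1],0],[[0,0,1],0],[[0,0,0],0],[[0,0,0],0]]}}

```text
time_s: 11.1
tcp_pos: [457.7, -357.8, 241.1]
eef_rot: [3.14, -0.001, -0.0]
ft_force: [-0.1, -2.6, 0.0]
finger_gap: 0.188
grasp_force: 11.6
```

>>> {"method": "send_rows", "body": {"increments": [[[0,0.7,0],0],[[0,0.7,0],0],[[0,0,0],0],[[0,0,0],0]]}}

```text
time_s: 11.5
tcp_pos: [457.6, -358.6, 240.4]
eef_rot: [-3.141, 0.0, 0.0]
ft_force: [0.3, -1.4, 0.6]
finger_gap: 0.19
grasp_force: 11.4
```

>>> {"method": "send_rows", "body": {"increments": [[[0,0,0.7],0],[[0,0,0.7],0],[[0,0,0.6],0],[[0,0,0],0],[[0,0,0],0]]}}

```text
time_s: 12.0
tcp_pos: [457.6, -358.9, 238.7]
eef_rot: [3.141, 0.0, -0.0]
ft_force: [-0.3, -1.6, 0.2]
finger_gap: 0.188
grasp_force: 11.5
```

>>> {"method": "send_rows", "body": {"increments": [[[0,0.7,0],0],[[0,0.3,0.3],0],[[0,0,0.4],0],[[0,0,0.4],0],[[0,0,0],0],[[0,0,0],0]]}}

```text
time_s: 12.6
tcp_pos: [457.7, -359.5, 238.2]
eef_rot: [-3.141, -0.0, 0.0]
ft_force: [-1.3, 1.9, 5.8]
finger_gap: 0.191
grasp_force: 12.2
```

Contact with the foot. I'll release and rise.

>>> {"method": "send_rows", "body": {"increments": [[[0,0,0],0],[[0,0,0],0],[[0,0,0],0],[[0,0,0],0],[[0,0,0],0],[[0,0,0],0],[[0,0,0],0]], "grip": 1}}

```text
time_s: 13.3
tcp_pos: [457.6, -359.8, 237.5]
eef_rot: [3.142, 0.0, -0.0]
ft_force: [0.2, 0.6, 0.4]
finger_gap: 0.75
grasp_force: 0.0
```

>>> {"method": "send_rows", "body": {"increments": [[[0,0,-3],0],[[0,0,-8],0],[[0,0,-15],0],[[0,0,-20],0],[[0,0,-20],0],[[0,0,-20],0],[[0,0,-20],0],[[0,0,-15],0],[[0,0,-8],0],[[0,0,-3],0]]}}

```text
time_s: 14.3
tcp_pos: [457.7, -359.8, 371.2]
eef_rot: [3.14, -0.002, 0.0]
ft_force: [0.0, 0.6, 0.3]
finger_gap: 1.0
grasp_force: 0.0
```

>>> {"method": "send_rows", "body": {"increments": [[[0,-8,0],0],[[0,-16,0],0],[[0,-24,0],0],[[-1,-35,0],0],[[-1,-35,0],0],[[-1,-35,0],0],[[-1,-35,0],0],[[-1,-35,0],0],[[-1,-35,0],0],[[-1,-35,0],0],[[-1,-30,0],0],[[-1,-24,0],0],[[-1,-18,0],0],[[0,-10,0],0],[[0,-5,0],0],[[0,0,0],0]]}}

```text
time_s: 15.9
tcp_pos: [447.4, 20.6, 369.1]
eef_rot: [3.141, 0.001, 0.001]
ft_force: [0.3, 0.7, -0.1]
finger_gap: 1.002
grasp_force: 0.0
```

```bash
python3 - <<'E'
from cell import robot
import cv2,numpy as np,pickle
s=robot.snapshot("scene")
a=robot.snapshot("top");pickle.dump({"scene":s,"top":a},open("d1.pkl","wb"))
f=lambda x:cv2.resize(x[:,:,::-1],(400,400),interpolation=cv2.INTER_CUBIC)
cv2.imwrite("pics/p3.png",np.hstack([f(s["img"][190:250,150:210]),f(a["img"][213:273,448:508])]))
print(robot.sense()["tcp_pos"])
E
```

```text
[447.60090576  19.83474134 369.31016212]
```

View pics/p3.png

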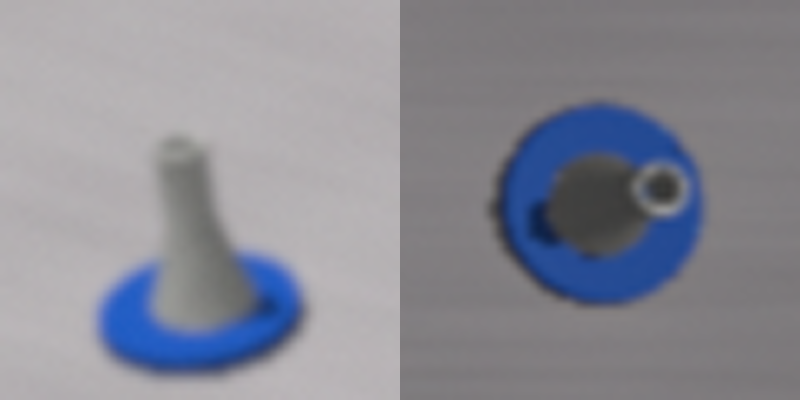

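The funnel sits upright and its mouth is centred on the foot: crop centre (598,205) against (602,203). Next, the green tin.

>>> {"method": "send_rows", "body": {"increments": [[[0.5,-1.5,4],0],[[0,0,10],0],[[0,0,15],0],[[0,0,16],0],[[0,0,14],0],[[0,0,10],0],[[0,0,5],0],[[0,0,1],0],[[0,0,0],0],[[0,0,0],0]]}}

```text
time_s: 17.0
tcp_pos: [448.4, 21.7, 295.3]
eef_rot: [3.141, -0.002, 0.0]
ft_force: [-0.5, 0.0, 1.0]
finger_gap: 1.0
grasp_force: 0.0
```

>>> {"method": "send_rows", "body": {"increments": [[[0,0,0],0],[[0,0,0],0],[[0,0,0],0],[[0,0,0],0],[[0,0,0],0],[[0,0,0],0],[[0,0,0],0],[[0,0,0],0],[[0,0,0],0]], "grip": -1, "force": 20}}

```text
time_s: 17.9
tcp_pos: [448.1, 21.7, 294.6]
eef_rot: [3.141, -0.0, 0.0]
ft_force: [-0.2, -1.2, 0.5]
finger_gap: 0.51
grasp_force: 20.0
```

>>> {"method": "send_rows", "body": {"increments": [[[0,0,-2],0],[[0,0,-5],0],[[0,0,-10],0],[[0,0,-10],0],[[0,0,-3],0],[[0,0,0],0]]}}

```text
time_s: 18.5
tcp_pos: [448.4, 21.7, 325.8]
eef_rot: [3.141, -0.002, 0.0]
ft_force: [-0.3, -0.4, -1.7]
finger_gap: 0.508
grasp_force: 20.0
```

>>> {"method": "send_rows", "body": {"increments": [[[5,-3,0],0],[[9,-5.5,0],0],[[14,-8.5,0],0],[[18,-11,0],0],[[18,-11,0],0],[[18,-11,0],0],[[18,-11,0],0],[[18,-11,0],0],[[18,-11,0],0],[[18,-11,0],0],[[18,-11,0],0],[[14,-9,0],0],[[9,-6,0],0],[[5,-3.5,0],0],[[0,0,0],0],[[0,0,0],0]]}}

```text
time_s: 20.1
tcp_pos: [647.9, 145.1, 324.3]
eef_rot: [3.141, 0.001, -0.0]
ft_force: [0.4, -0.3, -0.9]
finger_gap: 0.504
grasp_force: 20.0
```

>>> {"method": "send_rows", "body": {"increments": [[[0,0,4],0],[[0,0,10],0],[[0,0,16],0],[[0,0,16],0],[[0,0,14],0],[[0,0,10],0],[[0,0,6],0],[[0,0,3],0],[[0,0,1],0],[[0,0,0],0],[[0,0,0],0],[[0,0,0],0]]}}

```text
time_s: 21.3
tcp_pos: [648.3, 145.2, 245.3]
eef_rot: [-3.142, -0.001, 0.0]
ft_force: [-0.5, -0.8, -1.1]
finger_gap: 0.509
grasp_force: 20.0
```

```bash
python3 - <<'E'
from cell import robot
import cv2,numpy as np
s=robot.snapshot("scene")
f=lambda x:cv2.resize(x[:,:,::-1],(600,525),interpolation=cv2.INTER_CUBIC)
cv2.imwrite("pics/p4.png",f(s["img"][275:415,260:420]))
E
```

```text
(no output)
```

View pics/p4.png

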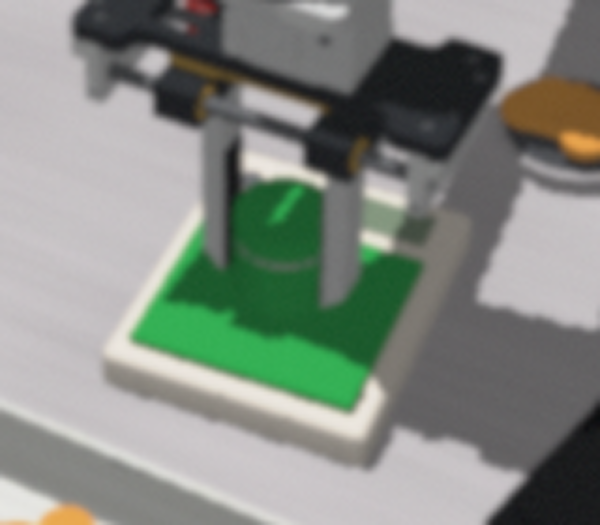

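>>> {"method": "send_rows", "body": {"increments": [[[0,0,2],0],[[0,0,2],0],[[0,0,2],0],[[0,0,1.5],0],[[0,0,1],0],[[0,0,0.5],0],[[0,0,0],0],[[0,0,0],0]]}}

```text
time_s: 22.15
tcp_pos: [648.2, 145.2, 235.6]
eef_rot: [3.142, -0.0, 0.0]
ft_force: [0.3, 0.3, -1.0]
finger_gap: 0.508
grasp_force: 20.0
```

The green tin is upright in the grip over the middle of the green pan (crop 280,265), with a little height left. I'll touch it down in small steps.

>>> {"method": "send_rows", "body": {"increments": [[[0,0,0.5],0],[[0,0,0.5],0],[[0,0,0.3],0],[[0,0,0],0],[[0,0,0],0]]}}

```text
time_s: 22.65
tcp_pos: [648.2, 145.2, 234.6]
eef_rot: [3.142, -0.0, -0.0]
ft_force: [-1.1, -0.5, 1.2]
finger_gap: 0.506
grasp_force: 20.0
```

>>> {"method": "send_rows", "body": {"increments": [[[0,0,0.3],0],[[0,0,0],0],[[0,0,0],0]]}}

```text
time_s: 22.95
tcp_pos: [648.1, 145.2, 234.6]
eef_rot: [3.142, -0.001, 0.0]
ft_force: [-1.9, -0.4, 4.0]
finger_gap: 0.505
grasp_force: 20.0
```

>>> {"method": "send_rows", "body": {"increments": [[[0,0,0],0],[[0,0,0],0],[[0,0,0],0],[[0,0,0],0],[[0,0,0],0],[[0,0,0],0]], "grip": 1}}

```text
time_s: 23.55
tcp_pos: [648.1, 145.2, 233.8]
eef_rot: [3.141, 0.0, 0.0]
ft_force: [0.0, -0.1, 0.3]
finger_gap: 0.974
grasp_force: 0.0
```

>>> {"method": "send_rows", "body": {"increments": [[[0,0,-2],0],[[0,0,-6],0],[[0,0,-12],0],[[0,0,-16],0],[[0,0,-16],0],[[0,0,-14],0],[[0,0,-12],0],[[0,0,-6],0],[[0,0,-2],0],[[0,0,0],0]]}}

```text
time_s: 24.55
tcp_pos: [648.1, 145.2, 319.9]
eef_rot: [3.141, 0.0, 0.0]
ft_force: [0.7, 0.9, 0.5]
finger_gap: 1.002
grasp_force: 0.0
```

>>> {"method": "send_rows", "body": {"increments": [[[-5,3,0],0],[[-9,5.5,0],0],[[-14,8.5,0],0],[[-18,11,0],0],[[-18,11,0],0],[[-18,11,0],0],[[-18,11,0],0],[[-18,11,0],0],[[-18,11,0],0],[[-18,11,0],0],[[-18,11,0],0],[[-14,9,0],0],[[-9,6,0],0],[[-5,3.5,0],0],[[0,0,0],0],[[0,0,0],0]]}}

```text
time_s: 26.15
tcp_pos: [448.3, 21.8, 320.0]
eef_rot: [-3.141, -0.0, -0.0]
ft_force: [-0.2, -0.7, 0.3]
finger_gap: 1.001
grasp_force: 0.0
```

```bash
cat > chk.py <<'E'
from cell import robot
from h import *
for n in("scene","top"):
    s=robot.snapshot(n);C=cloud(s)
    for nm,p in(("green",(648,145)),("yellow",(456,376)),("red",(663,-142)),("pile",(448,21)),("funnel",(457,-359))):
        for z0,z1 in((62,82),(83,92),(34,48)):
            k=(abs(C[...,0]-p[0])<50)&(abs(C[...,1]-p[1])<50)&(C[...,2]>z0)&(C[...,2]<z1)
            if k.sum()>20: q=C[k];print(n,nm,z0,k.sum(),"mid",((q.min(0)+q.max(0))/2).round(1),"ext",np.ptp(q,axis=0).round())
E
python3 chk.py
```

```text
scene green 62 513 mid [645.  145.9  68.5] ext [49. 46. 13.]
scene green 34 163 mid [654.2 147.1  41. ] ext [33. 46. 14.]
scene pile 62 219 mid [452.9  24.2  72.1] ext [46. 51. 20.]
scene pile 83 390 mid [445.6  20.7  86.5] ext [58. 57.  7.]
scene pile 34 245 mid [449.9  20.8  41. ] ext [62. 68. 14.]
scene funnel 62 54 mid [ 455.6 -358.8   68.4] ext [21. 21. 11.]
scene funnel 34 47 mid [ 456.9 -355.8   40.7] ext [20. 19. 13.]
top green 62 355 mid [645.1 147.5  70.9] ext [45. 47. 18.]
top green 34 41 mid [646.1 140.7  40.9] ext [79. 89. 14.]
top pile 83 77 mid [423.7  22.2  87.8] ext [14. 48.  8.]
top pile 34 75 mid [423.   23.4  42.3] ext [21. 62. 11.]
top funnel 62 45 mid [ 455.7 -356.6   69.7] ext [18. 17. 14.]
top funnel 34 35 mid [ 455.2 -355.4   40.2] ext [21. 18. 12.]
```

The green tin is in the middle of its pan (645–648, 146), and the yellow tin is at about (446–448, 21). Next, the yellow tin.

>>> {"method": "send_rows", "body": {"increments": [[[0,0,4],0],[[0,0,10],0],[[0,0,14],0],[[0,0,15],0],[[0,0,12],0],[[0,0,9],0],[[0,0,5],0],[[0,0,1],0],[[0,0,0],0],[[0,0,0],0]]}}

```text
time_s: 27.25
tcp_pos: [448.4, 21.7, 250.6]
eef_rot: [3.141, -0.001, -0.0]
ft_force: [-0.7, -0.4, 1.4]
finger_gap: 1.002
grasp_force: 0.0
```

>>> {"method": "send_rows", "body": {"increments": [[[0,0,0],0],[[0,0,0],0],[[0,0,0],0],[[0,0,0],0],[[0,0,0],0],[[0,0,0],0],[[0,0,0],0],[[0,0,0],0]], "grip": -1, "force": 22}}

```text
time_s: 28.05
tcp_pos: [448.1, 21.6, 250.0]
eef_rot: [3.141, -0.0, -0.0]
ft_force: [0.1, -1.7, 1.5]
finger_gap: 0.614
grasp_force: 22.0
```

>>> {"method": "send_rows", "body": {"increments": [[[0,0,-2],0],[[0,0,-5],0],[[0,0,-10],0],[[0,0,-10],0],[[0,0,-8],0],[[0,0,-3],0],[[0,0,0],0]]}}

```text
time_s: 28.75
tcp_pos: [448.3, 21.7, 288.9]
eef_rot: [3.141, -0.002, 0.0]
ft_force: [0.9, -0.6, -0.8]
finger_gap: 0.614
grasp_force: 22.0
```

>>> {"method": "send_rows", "body": {"increments": [[[0,-6,0],0],[[0,-12,0],0],[[0,-18,0],0],[[1,-25,0],0],[[1,-25,0],0],[[1,-25,0],0],[[1,-25,0],0],[[1,-25,0],0],[[1,-25,0],0],[[1,-25,0],0],[[1,-25,0],0],[[0,-25,0],0],[[0,-25,0],0],[[0,-25,0],0],[[0,-20,0],0],[[0,-14,0],0],[[0,-7,0],0],[[0,-2.5,0],0],[[0,0,0],0],[[0,0,0],0]]}}

```text
time_s: 30.75
tcp_pos: [456.2, 375.6, 287.9]
eef_rot: [3.141, 0.0, -0.001]
ft_force: [-0.5, 0.4, -0.1]
finger_gap: 0.612
grasp_force: 22.0
```

>>> {"method": "send_rows", "body": {"increments": [[[0,0,3],0],[[0,0,8],0],[[0,0,10],0],[[0,0,10],0],[[0,0,8],0],[[0,0,5],0],[[0,0,3],0],[[0,0,2],0],[[0,0,2],0],[[0,0,1],0],[[0,0,1],0],[[0,0,0],0],[[0,0,0],0]]}}

```text
time_s: 32.05
tcp_pos: [456.1, 376.2, 235.1]
eef_rot: [-3.142, -0.0, -0.0]
ft_force: [0.2, -0.6, -1.0]
finger_gap: 0.613
grasp_force: 22.0
```

>>> {"method": "send_rows", "body": {"increments": [[[0,0,0.5],0],[[0,0,0.5],0],[[0,0,0.4],0],[[0,0,0],0],[[0,0,0],0]]}}

```text
time_s: 32.55
tcp_pos: [456.2, 376.2, 234.1]
eef_rot: [-3.142, -0.0, -0.0]
ft_force: [-1.3, -2.0, 2.4]
finger_gap: 0.614
grasp_force: 22.0
```

```bash
python3 - <<'E'
from cell import robot
import cv2
s=robot.snapshot("scene")
cv2.imwrite("pics/p5.png",cv2.resize(s["img"][255:385,400:570][:,:,::-1],(600,459),interpolation=cv2.INTER_CUBIC))
E
```

```text
(no output)
```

View pics/p5.png

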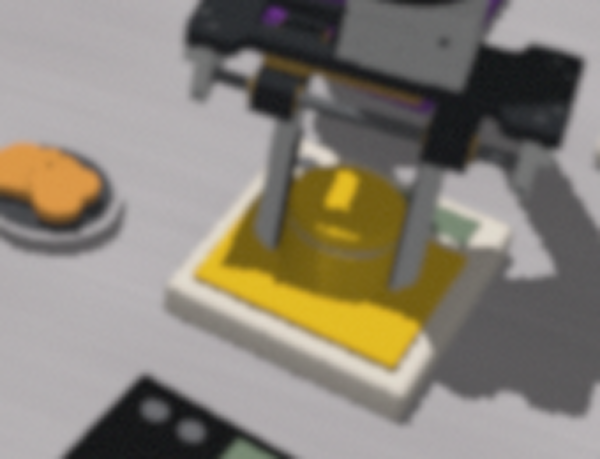

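The yellow tin stands upright on the middle of the yellow pan (crop 343,245) with light contact. I'll release and return for the red tin.

>>> {"method": "send_rows", "body": {"increments": [[[0,0,0],0],[[0,0,0],0],[[0,0,0],0],[[0,0,0],0],[[0,0,0],0],[[0,0,0],0]], "grip": 1}}

```text
time_s: 33.2
tcp_pos: [456.1, 376.2, 233.4]
eef_rot: [3.142, 0.0, 0.0]
ft_force: [-0.0, -0.1, 0.0]
finger_gap: 0.994
grasp_force: 0.0
```

>>> {"method": "send_rows", "body": {"increments": [[[0,0,-2],0],[[0,0,-6],0],[[0,0,-10],0],[[0,0,-12],0],[[0,0,-12],0],[[0,0,-8],0],[[0,0,-4],0],[[0,0,0],0]]}}

```text
time_s: 34.0
tcp_pos: [456.3, 376.3, 288.6]
eef_rot: [-3.141, -0.002, 0.0]
ft_force: [0.6, 0.7, 0.3]
finger_gap: 0.998
grasp_force: 0.0
```

>>> {"method": "send_rows", "body": {"increments": [[[0,6,0],0],[[0,12,0],0],[[0,18,0],0],[[-1,25,0],0],[[-1,25,0],0],[[-1,25,0],0],[[-1,25,0],0],[[-1,25,0],0],[[-1,25,0],0],[[-1,25,0],0],[[-1,25,0],0],[[0,25,0],0],[[0,25,0],0],[[0,25,0],0],[[0,20,0],0],[[0,14,0],0],[[0,7,0],0],[[0,2.5,0],0],[[0,0,0],0],[[0,0,0],0]]}}

```text
time_s: 36.0
tcp_pos: [448.0, 22.0, 287.5]
eef_rot: [-3.141, 0.0, 0.0]
ft_force: [0.3, 0.3, -0.5]
finger_gap: 1.001
grasp_force: 0.0
```

```bash
python3 chk.py
```

```text
scene green 62 514 mid [646.6 145.5  68.3] ext [49. 48. 13.]
scene green 34 154 mid [654.  147.   41.2] ext [33. 46. 14.]
scene yellow 62 645 mid [452.3 376.2  68.3] ext [62. 57. 12.]
scene yellow 34 192 mid [468.2 376.4  41. ] ext [32. 57. 14.]
scene pile 34 589 mid [444.7  21.   40.7] ext [69. 67. 13.]
scene funnel 62 56 mid [ 456.7 -357.4   68.8] ext [20. 20. 14.]
scene funnel 34 45 mid [ 458.8 -355.    40.9] ext [17. 19. 13.]
top green 62 351 mid [645.  147.4  71.2] ext [46. 47. 18.]
top green 34 43 mid [647.1 148.2  40.8] ext [86. 75. 14.]
top yellow 62 548 mid [453.2 377.5  70.2] ext [56. 57. 16.]
top yellow 34 60 mid [455.4 374.3  41. ] ext [92. 95. 14.]
top pile 34 135 mid [421.8  22.5  40.9] ext [19. 60. 13.]
top funnel 62 50 mid [ 455.6 -355.7   70.3] ext [17. 18. 15.]
top funnel 34 41 mid [ 455.2 -354.    40.9] ext [21. 21. 14.]
```

>>> {"method": "send_rows", "body": {"increments": [[[-1,0,4],0],[[0,0,10],0],[[0,0,14],0],[[0,0,15],0],[[0,0,14],0],[[0,0,12],0],[[0,0,8],0],[[0,0,4],0],[[0,0,0],0],[[0,0,0],0]]}}

```text
time_s: 37.1
tcp_pos: [447.4, 21.7, 207.0]
eef_rot: [3.141, -0.001, 0.0]
ft_force: [0.2, -0.1, 0.3]
finger_gap: 1.0
grasp_force: 0.0
```

>>> {"method": "send_rows", "body": {"increments": [[[0,0,0],0],[[0,0,0],0],[[0,0,0],0],[[0,0,0],0],[[0,0,0],0],[[0,0,0],0],[[0,0,0],0]], "grip": -1, "force": 25}}

```text
time_s: 37.8
tcp_pos: [447.2, 21.6, 206.9]
eef_rot: [3.141, -0.001, 0.0]
ft_force: [0.2, -1.0, 2.2]
finger_gap: 0.716
grasp_force: 25.0
```

>>> {"method": "send_rows", "body": {"increments": [[[0,0,-2],0],[[0,0,-5],0],[[0,0,-10],0],[[0,0,-15],0],[[0,0,-15],0],[[0,0,-15],0],[[0,0,-10],0],[[0,0,-6],0],[[0,0,-2],0],[[0,0,0],0]]}}

```text
time_s: 38.8
tcp_pos: [447.0, 21.7, 286.4]
eef_rot: [3.142, 0.0, -0.0]
ft_force: [0.2, 0.4, -1.6]
finger_gap: 0.722
grasp_force: 25.0
```

>>> {"method": "send_rows", "body": {"increments": [[[4.5,3.5,0],0],[[9,7,0],0],[[13.5,10,0],0],[[18,13.7,0],0],[[18,13.7,0],0],[[18,13.7,0],0],[[18,13.7,0],0],[[18,13.7,0],0],[[18,13.7,0],0],[[18,13.7,0],0],[[18,13.7,0],0],[[18,13.7,0],0],[[13.5,10,0],0],[[9,7,0],0],[[4.5,3.5,0],0],[[0,0,0],0],[[0,0,0],0]]}}

```text
time_s: 40.5
tcp_pos: [663.0, -142.7, 286.0]
eef_rot: [-3.141, 0.001, -0.0]
ft_force: [0.1, -0.3, -0.9]
finger_gap: 0.719
grasp_force: 25.0
```

>>> {"method": "send_rows", "body": {"increments": [[[0,0,3],0],[[0,0,8],0],[[0,0,10],0],[[0,0,9],0],[[0,0,7],0],[[0,0,5],0],[[0,0,3],0],[[0,0,2],0],[[0,0,1.5],0],[[0,0,1],0],[[0,0,0],0],[[0,0,0],0]]}}

```text
time_s: 41.7
tcp_pos: [663.2, -142.6, 237.4]
eef_rot: [3.141, -0.0, 0.0]
ft_force: [-0.4, -0.5, -1.6]
finger_gap: 0.719
grasp_force: 25.0
```

>>> {"method": "send_rows", "body": {"increments": [[[0,0,1],0],[[0,0,0.7],0],[[0,0,0.5],0],[[0,0,0.5],0],[[0,0,0.3],0],[[0,0,0],0],[[0,0,0],0]]}}

```text
time_s: 42.4
tcp_pos: [663.0, -142.6, 234.9]
eef_rot: [3.141, -0.0, 0.0]
ft_force: [-3.1, 0.6, 4.2]
finger_gap: 0.721
grasp_force: 25.0
```

Touched down lightly. I'll release, rise and look.

>>> {"method": "send_rows", "body": {"increments": [[[0,0,0],0],[[0,0,0],0],[[0,0,0],0],[[0,0,0],0],[[0,0,0],0],[[0,0,0],0]], "grip": 1}}

```text
time_s: 43.0
tcp_pos: [663.1, -142.6, 233.9]
eef_rot: [3.142, 0.0, -0.0]
ft_force: [-0.1, 0.1, -0.0]
finger_gap: 1.004
grasp_force: 0.0
```

>>> {"method": "send_rows", "body": {"increments": [[[0,0,-2],0],[[0,0,-6],0],[[0,0,-12],0],[[0,0,-20],0],[[0,0,-20],0],[[0,0,-20],0],[[0,0,-20],0],[[0,0,-10],0],[[0,0,-4],0],[[0,0,0],0]]}}

```text
time_s: 44.0
tcp_pos: [663.1, -142.6, 348.7]
eef_rot: [3.141, -0.001, 0.0]
ft_force: [0.3, 0.7, 0.9]
finger_gap: 0.997
grasp_force: 0.0
```

>>> {"method": "send_rows", "body": {"increments": [[[-8,0,0],0],[[-16,0,0],0],[[-20,0,0],0],[[-25,0,0],0],[[-25,0,0],0],[[-25,0,0],0],[[-20,0,0],0],[[-15,0,0],0],[[-8,0,0],0],[[-3,0,0],0],[[0,0,0],0],[[0,0,0],0]]}}

```text
time_s: 45.2
tcp_pos: [498.5, -142.6, 347.8]
eef_rot: [-3.142, 0.0, 0.0]
ft_force: [-0.4, -0.3, 0.7]
finger_gap: 1.007
grasp_force: 0.0
```

```bash
python3 chk.py; python3 - <<'E'
from cell import robot
import cv2
s=robot.snapshot("scene");cv2.imwrite("pics/p6.png",s["img"][:,:,::-1])
E
```

```text
scene green 62 518 mid [646.  144.8  68.4] ext [47. 48. 13.]
scene green 34 156 mid [654.1 147.1  41. ] ext [33. 45. 14.]
scene yellow 62 651 mid [453.6 376.3  68.4] ext [63. 57. 13.]
scene yellow 34 186 mid [467.8 376.3  41. ] ext [34. 57. 14.]
scene red 62 755 mid [ 660.8 -141.1   68.1] ext [68. 68. 12.]
scene red 34 199 mid [ 667.9 -137.3   41. ] ext [54. 61. 14.]
scene funnel 62 56 mid [ 455.5 -358.1   68.3] ext [20. 20. 12.]
scene funnel 34 51 mid [ 458.3 -355.    40.8] ext [21. 19. 14.]
top green 62 354 mid [645.4 147.6  71. ] ext [46. 48. 17.]
top green 34 46 mid [640.  146.9  41. ] ext [81. 87. 14.]
top yellow 62 547 mid [453.2 378.6  70.4] ext [56. 57. 16.]
top yellow 34 63 mid [457.7 376.   40.9] ext [88. 96. 14.]
top red 62 587 mid [ 659.9 -137.2   70.8] ext [67. 62. 16.]
top red 34 37 mid [ 666.3 -121.3   41.2] ext [80. 50. 14.]
top funnel 62 52 mid [ 455.5 -356.    70.6] ext [18. 18. 16.]
top funnel 34 39 mid [ 456.5 -354.6   40.7] ext [23. 18. 13.]
```

View pics/p6.png

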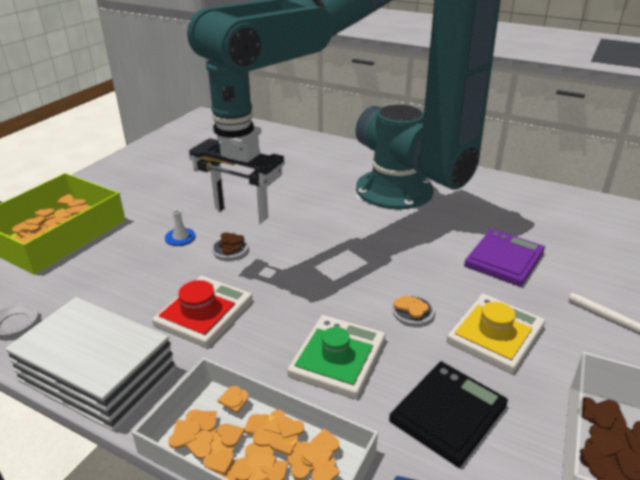

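The picture shows the red tin at (198,296), the green at (335,342) and the yellow at (497,320), each central on its own pan. The funnel is on the post at (180,228), the dishes haven't moved, and the gripper is clear.

```bash
python3 -c "
from cell import robot
print(robot.close_job())"
```

```text
the job is handed in; nothing more can be done
None
```

I handed the job in at about 45 s: the funnel is seated over the drying post and the green, yellow and red tins stand upright in the middle of their own pans, all released and the dishes undisturbed; the hand-in gave no verdict back.

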